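# Hang the cap wrench on its safety snap hook

### The job

The packing run is over: put the cap wrench back on the tool board by its ring, so that it cannot fall among the jars. Press the hook's sprung gate inward with the ring without forcing it, let the ring down behind the nose so that the gate snaps shut, then with the ring raised to the gate draw it back against the shut gate with a firm but gentle pull (about 7 N, held for half a second) to check that it holds, and leave the wrench hanging still in the hook. Leave the other things on the table where they are.

Things in the scene. Friction and masses are not known exactly. Their poses are not given: they have to be found in the camera images.
- cap_wrench: Loose cap wrench, 0.2 to 0.3 kg, standing on a white knurled cup (68 mm across, 34 mm high, mouth down). Origin: centre of the mouth, on the table; z up. A black round cross bar, 16 mm thick, 116 mm long, lies along its y, centre line 60 mm up; a stem 18 mm thick joins it to the cup, up to z = 52 mm. Balanced when the bar is gripped from above at its middle.
- ring_center (a point): Centre of the steel ring welded rigidly to the +y end of the wrench's bar (89 mm along wrench +y, 60 mm above its origin). 56 mm across outside, 44 mm inside, of 6 mm round bar, flat in the wrench's x-y plane (level while it stands).
- ring_tip (a point): Centre of the ring's round bar (6 mm thick) at its point farthest from the wrench's middle: 114 mm along wrench +y, 60 mm above its origin. This piece goes through the gate into the hook. Hung by it, the wrench reaches 180 mm down.
- hook: Steel snap hook on an upright white board (150 mm wide, 310 mm high, 30 to 38 mm behind the origin). Origin: lowest inner point of the crook, 215 mm above the table; x level into the board, z up. A hook of 8 mm round bar in its x-z plane: crook an inner half circle of 16 mm radius, nose in front (-x), spine behind (inner face x = +16 mm), top 72 mm up. Its shank slides in a bush: up to 8 mm of end play along x, drag 1 N, resting anywhere in it.
- hook_nose (a point): Top of the nose, the hook's short front limb: hook x = -20 mm, z = 24 mm, rounded; inner face at x = -16 mm. The ring comes from the front, level, wrench +y along hook +x: ring_tip goes in over the nose, pushing the gate, then down behind it, so that the nose stands up through the ring. Room for the bar's centre over the nose: z = 27 to 50 mm.
- hook_mouth (a point): Fixed point of the hook, x = -9 mm, z = 30 mm: the ring bar's centre when the gate is open far enough. It may go down there if it is past x = -13 mm (clear of the nose); at about x = -4 mm the gate meets its stop and must not be forced. Let down to z = 6 to 10 mm, the bar is free of the gate, which springs shut above it.
- gate (a joint): Sprung brass gate, 10 mm wide, 5 mm thick, hanging from a hinge at the hook's top front (x = -17, z = 62 mm) to its tip inside the nose (x = -13, z = 19 mm). 0 = shut (swings no farther out), grows as it is pushed inward (+x); stop at 0.42 rad. 2 to 5 N at the tip. From inside, a bar raised to z = 28 to 40 mm and drawn back meets it at about hook x = -8 mm. In the crook the bar rests at z = 3 mm.
- empty_jar: Bystander, leave it where it is: empty clear glass jar, 66 mm across, 87 mm high. Origin at its underside's centre.
- marker_red: Bystander, leave it where it is: marker pen with a red cap, 138 mm long. Origin at its underside's centre.
- tally_counter: Bystander, leave it where it is: round grey hand tally counter, 46 mm. Origin at its underside's centre.
- bench_brush: Bystander, leave it where it is: blue-handled brush, 170 mm long. Origin at its underside's centre.
There are look-alikes about, which are no part of the job. There is more than one size of the cap_wrench; the job needs the larger.

How it is judged:
By the outcome, as a careful person would: the job done as asked, in the order asked, and still so for the second after the job is handed in, with the robot touching nothing.
It also fails if it takes over 72 s, if anything falls off the work surface, if the arm or the gripper's body presses on something with over 40 N, if the wrist force passes 120 N, or if a joint passes its speed limit or range.

### The arm

A 7-joint arm with a two-finger parallel gripper is mounted at the origin on a cart in front of the work surface, level with it; the furniture and walls round the work are solid. World frame = base frame: x ahead of the robot, y to its left, z up, the work surface at z = 0. Lengths are in m, angles in rad, forces in N, time in s.
With the tool pointing down it reaches from about 0.4 to 0.75 m from the base axis. Payload 19.5 kg.
Tool frame: the origin (TCP) lies midway between the tips of the shut fingers; the grasp point (between the pads) lies 19 mm behind it (grip_depth is the distance from the TCP to the grasp point, in m); z points along the fingers, y is the line along which they close (so a half turn about z gives the same grasp; the last joint's range is limited). The gripper opens to 85 mm and grips with 20 to 120 N. Pads are 22 mm wide; open, the fingers measure 114 mm over their backs; the gripper's body (76 mm by 85 mm) begins 54 mm behind the grasp point. The pads swing forward as they close: fully open they stand 13 mm farther back than shut.
Start: joints at [1.181, 0.707, -0.028, 1.485, 0.022, 0.951, -0.075], TCP at [0.196, -0.541, 0.231] pointing down, gripper open.
Joint ranges: [-2.71, 2.71], [-0.32, 2.16], [-1.57, 1.52], [0, 2.45], [-1.46, 4.6], [0, 2.02], [-2.83, 2.83]. Speed limits (rad/s): [1.89, 1.89, 2.57, 2.57, 3.01, 3.01, 3.01].

### API

Orientations are given as a 3x3 rotation matrix whose columns are the frame's x, y, z axes.
In Python, from cell import * gives the robot as it stands.
- The arm moves only by the tool drive_tool, never from a script. Its argument "moves" is a list of rows, each a list of 4 numbers: the shift along the tool's x, y, z in cm, then the turn about the tool's z in rad. In form: [[dx, dy, dz, spin], ...]. A call has exactly 8 rows; each row is the pose to reach, as a shift and turn from the pose commanded when the call began, along the tool's axes at that moment; what a row does not reach only later rows make up. A row lasts 1/12 s, in which the tool goes at most 41.7 mm and 7.16 degrees, less where a joint would pass 70% of its speed; a pose out of reach is approached as far as the arm can. A call with a gripper value outside its range is refused whole. "hand" is the closure, from -1 (fully open) to 1 (shut), so that 0 is half open, set as the call begins (left out, the last holds). The fingers move at their own pace and stop on an object; "newtons" is the grip in N (left out, the last holds). Time passes only in rows, so rows that repeat a pose let the fingers close, or fill a call up. It gives the time, the measured TCP pose, the force, the opening and the grip force at its end, in the units of the state.
- get_obs(): the state, without advancing time (a new reading comes with each control period).
- camera(name): name is "scene" or "top"; returns (picture, depth): 400x640x3 uint8, blue, green, red; 400x640 float32, m along the optical axis (not along the pixel's ray), 0 where there is no reading.
- camera_info(name): a dict with "mtx" (3x3 intrinsics, pixels), "eye" and "orientation" of the camera in the world. Camera axes: x right, y down, z forward; pixel columns grow to the right and rows downward; lengths in m; the calibration is good to about 2 mm. A picture is of the moment at which its call begins. camera_info takes no time and is no camera call.
- close_job(): hands the job in; it is judged then, once.
Trained networks look in the newest picture that a camera, given by its name, has taken for a name from the list of things; names that differ only in an ending like _2 or _b are one class to them, and where a whole thing is asked for, a point or a joint stands for the part that bears it (a point fixed in the world has none). Each returns a list of dicts, best first, with "p" (0 to 1); they miss things now and then, are a little off and sometimes report something else, mostly with a low value. They report only what shows in the picture. A call takes as long as a camera call. They do not tell look-alikes from the thing itself.
- outline_of(camera, label): "pixels" (400x640 bool, what is visible of it) and "location" ([column, row] in pixels, amid what is visible of it).
The state is a dict: "time_s": time; "qpos": joint angles; "joint_vel": joint speeds; "joint_efforts": joint torques, N m; "eef_pos": TCP position; "ee_rot": TCP orientation; "ft_force": force on the tool from outside, world axes, zero at the start; "wrist_torque": the same for the moment, N m; "opening": opening from 0.0 (shut) to 1.0 (fully open); "gripper_force": force on a finger pad.
Only numpy, scipy, OpenCV 4.12 (cv2) and the standard library are available. Lean on these libraries where they do the work, as an engineer would, in place of code of your own. Each camera call takes 0.05 s, during which the arm holds its last target. There are 200 camera calls.

## Working session

There is one attempt and no reset: what is moved stays moved. The work goes in short steps, Python scripts to look and compute and a tool call to move; the robot and the scene stay as the last step left them, time stands still between calls to the robot, and variables do not carry over. Pictures are saved under pics/ and viewed, at most 10 in all, crops included, and the job is handed in when it is done.

Besides the shell and the picture viewer there is one more tool, called after ">>>" as name(argument=value, ...) on one line, values as JSON. drive_tool: Moves the arm, as the interface text tells. Its arguments: {"type":"object","properties":{"moves":{"type":"array"},"hand":{"type":"number"},"newtons":{"type":"number"}},"required":["moves"]}

```bash
ls; mkdir -p pics; cat > h.py <<'E'
from cell import *
import numpy as np, cv2
def pts(cam,dep,mask):
    i=camera_info(cam);K=np.array(i["mtx"]);R=np.array(i["orientation"]);e=np.array(i["eye"])
    v,u=np.nonzero(mask&(dep>0));d=dep[v,u]
    c=np.stack([(u-K[0,2])/K[0,0]*d,(v-K[1,2])/K[1,1]*d,d],1)
    return c@R.T+e
def proj(cam,p):
    i=camera_info(cam);K=np.array(i["mtx"]);R=np.array(i["orientation"]);e=np.array(i["eye"])
    c=(np.atleast_2d(p)-e)@R;return c[:,:2]/c[:,2:]*[K[0,0],K[1,1]]+K[:2,2]
E
python3 - <<'E'
from h import *
np.set_printoptions(precision=4,suppress=True)
o=get_obs();print(o)
for c in("scene","top"):
    im,d=camera(c);cv2.imwrite(f"pics/{c}0.png",im);np.save(f"{c}0.npy",d)
    i=camera_info(c);print(c,i)
    for l in("cap_wrench","ring_center","hook"):
        for r in outline_of(c,l):
            P=pts(c,d,r["pixels"]);print(c,l,r["p"],r["location"],r["pixels"].sum(),np.median(P,0) if len(P) else None, np.ptp(P,axis=0) if len(P) else None)
E
```

```text
pics
{'time_s': 0.0, 'qpos': array([ 1.1813,  0.7071, -0.0276,  1.485 ,  0.022 ,  0.9509, -0.0755]), 'joint_vel': array([ 0.0017, -0.0003,  0.0019,  0.0013, -0.0004,  0.0013, -0.0008]), 'joint_efforts': array([ -0.0004, -88.321 ,   1.2344, -23.6172,   0.0168,   0.0064,
         0.0001]), 'eef_pos': array([ 0.1959, -0.5403,  0.2309]), 'ee_rot': array([[ 0.9401,  0.3409, -0.0004],
       [ 0.3409, -0.9401,  0.001 ],
       [-0.    , -0.001 , -1.    ]]), 'ft_force': array([-0.9031,  0.0293,  0.5144]), 'wrist_torque': array([ 0.0693, -0.041 , -0.0387]), 'gripper_force': 0.0, 'opening': 0.9999187876091256}
scene {'mtx': array([[500.8224,   0.    , 324.7596],
       [  0.    , 500.8224, 198.0936],
       [  0.    ,   0.    ,   1.    ]]), 'eye': array([-0.0537, -0.8992,  1.2833]), 'orientation': array([[ 0.8604, -0.3558,  0.365 ],
       [-0.5095, -0.5802,  0.6354],
       [-0.0143, -0.7326, -0.6805]])}
scene cap_wrench 0.51 [295.2, 204.5] 84 [0.4913 0.2788 0.034 ] [0.0518 0.0766 0.0772]
scene cap_wrench 0.51 [348.1, 169.7] 148 [0.7747 0.3678 0.0237] [0.0675 0.1202 0.0566]
scene ring_center
[... 428 characters left out ...]
  0.    ,   0.    ,   1.    ]]), 'eye': array([0.3688, 0.1229, 1.3767]), 'orientation': array([[ 0.0125, -0.9887,  0.1492],
       [-0.9999, -0.0113,  0.0095],
       [-0.0077, -0.1493, -0.9888]])}
top cap_wrench 0.87 [258.4, 231.1] 558 [0.4923 0.3087 0.0354] [0.0692 0.1425 0.0746]
top cap_wrench 0.75 [240.7, 135.9] 205 [0.7803 0.3757 0.0262] [0.0426 0.0812 0.0552]
top ring_center 0.69 [241.0, 134.1] 263 [0.7816 0.3783 0.0259] [0.0608 0.1041 0.0561]
top ring_center 0.64 [263.0, 231.1] 630 [0.4928 0.3064 0.0354] [0.0742 0.1771 0.081 ]
top hook 0.75 [380.6, 165.9] 133 [ 0.639  -0.0238  0.2678] [0.0927 0.0288 0.1329]
top hook 0.57 [268.4, 197.9] 407 [0.5864 0.2881 0.0348] [0.0303 0.1694 0.0427]
```

```bash
python3 - <<'E'
from h import *
a=cv2.imread("pics/top0.png");b=cv2.imread("pics/scene0.png")
a=cv2.resize(a[90:290,200:460],None,fx=3,fy=3,interpolation=2)
b=cv2.resize(b[120:290,250:450],None,fx=3.5,fy=3.5,interpolation=2)
cv2.imwrite("pics/a.png",a);cv2.imwrite("pics/b.png",b)
E
```

```text
(no output)
```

View pics/a.png

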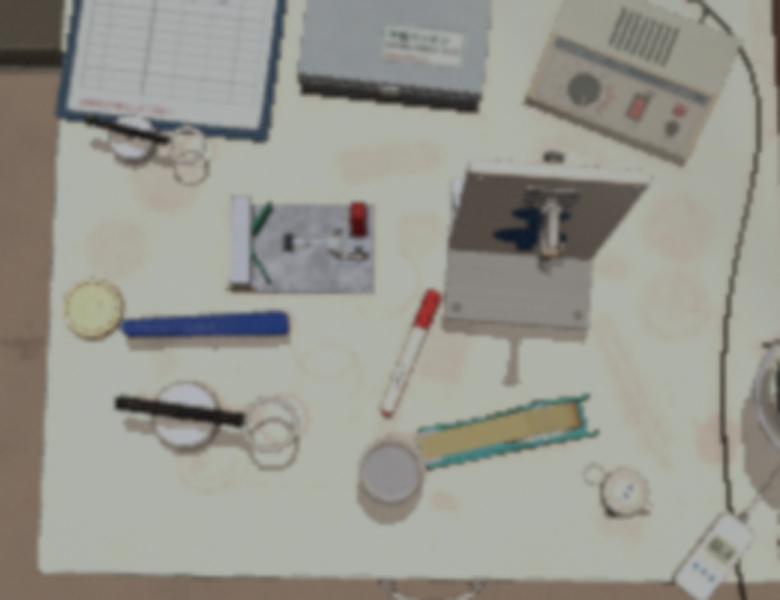

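View pics/b.png

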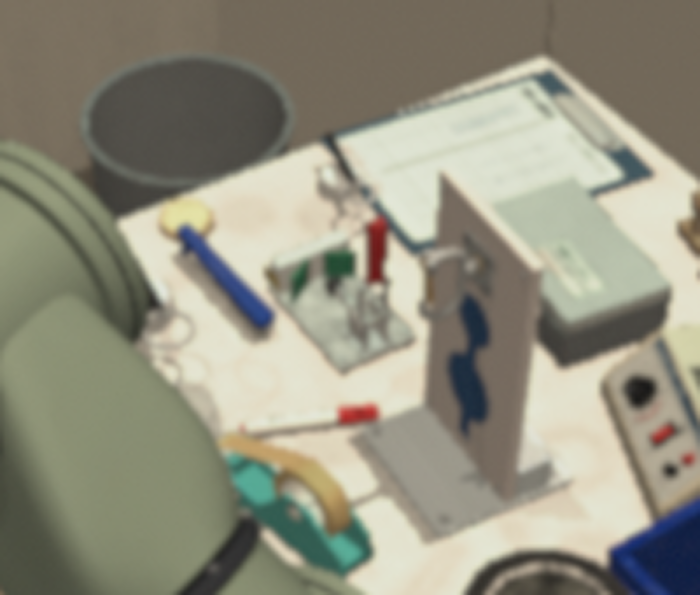

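The top view shows two wrenches. The larger is at about (260,228), with its black bar running (239,224)–(281,230) and its ring at about (291,231) towards −y. The smaller is at about (245,136) by the clipboard. The board's hook is at about (381,166), with its nose towards the robot. A separate gated fixture at (300,172) is a look-alike. Next I'll measure both wrenches and the hook.

```bash
python3 - <<'E'
from h import *
np.set_printoptions(precision=4,suppress=True)
d=np.load("top0.npy");im=cv2.imread("pics/top0.png")
P=np.zeros((400,640,3));P[d>0]=pts("top",d,d>0)
tab=P[(np.abs(P[...,0]-.45)<.1)&(np.abs(P[...,1]-.1)<.05)][:,2];print("table z",np.median(tab))
for nm,(x0,x1,y0,y1) in dict(big=(.42,.56,.18,.42),small=(.72,.85,.30,.45)).items():
    m=(P[...,0]>x0)&(P[...,0]<x1)&(P[...,1]>y0)&(P[...,1]<y1)&(d>0)
    print(nm,"zmax",np.percentile(P[m][:,2],99.5))
    bar=m&(im.max(2)<70)&(P[...,2]>.035);B=P[bar]
    c=B[:,:2].mean(0);u,s,v=np.linalg.svd(B[:,:2]-c,full_matrices=False);t=(B[:,:2]-c)@v[0]
    print(" bar",len(B),B.mean(0),v[0],"len",np.ptp(t), "mid",c+v[0]*(t.max()+t.min())/2,"ztop",np.percentile(B[:,2],80))
    cup=m&(im.min(2)>120)&(P[...,2]>.022)&(P[...,2]<.045);C=P[cup];print(" cup/ring px",len(C),C.mean(0),np.ptp(C,axis=0))
    rg=m&(P[...,2]>.045)&~bar;print(" high nonbar",P[rg][:25])
# hook region & board
for c in("top","scene"):
    dd=np.load(c+"0.npy");Q=np.zeros((400,640,3));Q[dd>0]=pts(c,dd,dd>0)
    m=(dd>0)&(Q[...,2]>.18)&(Q[...,2]<.30)&(Q[...,0]>.5)&(Q[...,0]<.8)&(np.abs(Q[...,1]+.03)<.12)
    A=Q[m];print(c,len(A));np.save(f"hk_{c}.npy",A)
    H=A[(A[:,0]<np.percentile(A[:,0],50)-.0)]
    i=np.argsort(A[:,0])[:40];print(A[i])
E
```

```text
table z 0.002044952048865234
big zmax 0.07041101649362909
 bar 158 [0.4954 0.3117 0.0668] [-0.133  -0.9911] len 0.12220893744357357 mid [0.4955 0.3131] ztop 0.06918179793197603
 cup/ring px 244 [0.4965 0.3128 0.0318] [0.0647 0.0589 0.0213]
 high nonbar [[0.5088 0.3736 0.0671]
 [0.5092 0.3712 0.0639]
 [0.509  0.3678 0.0663]
 [0.5088 0.3645 0.0687]
 [0.5091 0.362  0.0662]
 [0.5099 0.3604 0.0588]
 [0.5097 0.357  0.0611]
 [0.511  0.2331 0.0624]
 [0.5112 0.2303 0.0606]
 [0.5105 0.2268 0.0671]
 [0.5113 0.2243 0.0609]
 [0.5113 0.2214 0.0609]
 [0.5115 0.2186 0.0591]
 [0.5057 0.3761 0.0685]
 [0.5063 0.3502 0.0656]
 [0.5063 0.3472 0.0663]
 [0.5063 0.3441 0.0668]
 [0.5066 0.3417 0.064 ]
 [0.5066 0.3387 0.0639]
 [0.507  0.3363 0.0608]
 [0.5083 0.2392 0.0592]
 [0.5084 0.2363 0.0585]
 [0.5082 0.2331 0.0612]
 [0.5083 0.2302 0.0605]
 [0.5082 0.2272 0.061 ]]
small zmax 0.05207323459587752
 bar 68 [0.7856 0.3797 0.0482] [-0.2716 -0.9624] len 0.08442613354535705 mid [0.7858 0.3806] ztop 0.05148311763939932
 cup/ring px 89 [0.7777 0.361  0.0301] [0.0543 0.0999 0.0228]
 high nonbar [[0.8002 0.4191 0.05  
[... 2058 characters left out ...]
 0.6054 -0.016   0.2722]
 [ 0.6055 -0.0313  0.2762]
 [ 0.6057 -0.02    0.2833]
 [ 0.6057 -0.0147  0.2831]
 [ 0.6059 -0.0301  0.2831]
 [ 0.6059 -0.0199  0.2791]
 [ 0.6066 -0.0194  0.2743]
 [ 0.6067 -0.0242  0.278 ]
 [ 0.6069 -0.0317  0.2473]
 [ 0.6072 -0.0303  0.2583]
 [ 0.6075 -0.0243  0.2615]
 [ 0.6075 -0.0275  0.2843]
 [ 0.6077 -0.0286  0.2689]
 [ 0.6078 -0.022   0.2838]
 [ 0.6079 -0.0235  0.2648]
 [ 0.6079 -0.0268  0.2261]
 [ 0.6079 -0.0329  0.2763]
 [ 0.6079 -0.029   0.261 ]
 [ 0.608  -0.0274  0.2181]
 [ 0.608  -0.0264  0.2298]
 [ 0.608  -0.026   0.2337]
 [ 0.608  -0.0321  0.2836]
 [ 0.608  -0.0317  0.2873]
 [ 0.6082 -0.025   0.2412]
 [ 0.6083 -0.024   0.2527]
 [ 0.6083 -0.0266  0.2214]]
```

```bash
python3 - <<'E'
from h import *
np.set_printoptions(precision=4,suppress=True)
for c in("top","scene"):
    dd=np.load(c+"0.npy");Q=np.zeros((400,640,3));Q[dd>0]=pts(c,dd,dd>0)
    m=(dd>0)&(Q[...,2]>.06)&(Q[...,2]<.295)&(Q[...,0]>.62)&(Q[...,0]<.72)&(Q[...,1]>-.12)&(Q[...,1]<.06)
    A=Q[m]
    best=None;rng=np.random.default_rng(0)
    for _ in range(1500):
        s=A[rng.choice(len(A),3,False)];n=np.cross(s[1]-s[0],s[2]-s[0]);l=np.linalg.norm(n)
        if l<1e-6: continue
        n/=l
        if abs(n[2])>.25: continue
        k=np.abs((A-s[0])@n)<.004
        if best is None or k.sum()>best.sum(): best=k
    B=A[best];ce=B.mean(0);n=np.linalg.svd(B-ce)[2][2];n*=np.sign(n[0])
    th=np.arctan2(n[1],n[0]);print(c,len(A),best.sum(),ce,"n",n,"yaw",th)
    nx=np.array([np.cos(th),np.sin(th),0]);ny=np.array([-nx[1],nx[0],0])
    face=np.median(B@nx);w=B@ny;print("face",face,"lateral 1-99%",np.percentile(w,[.5,50,99.5]),"mid",(np.percentile(w,.5)+np.percentile(w,99.5))/2)
    m=(dd>0)&(Q[...,2]>.195)&(Q[...,2]<.298)&(Q@nx<face-.012)&(Q@nx>face-.08)&(np.abs(Q@ny-np.median(w))<.06)
    H=Q[m];im=cv2.imread(f"pics/{c}0.png")
    print("hook pts: lateral",np.percentile(H@ny,[3,25,50,75,97]),"x-face",np.percentile(H@nx-face,[1,5,50]),"z",np.percentile(H[:,2],[1,5,50,95,99]))
    L=H@ny
    for z in np.arange(.2,.3,.006):
        k=np.abs(H[:,2]-z)<.003
        if k.any(): print("%.3f n%d lat %.4f  x-face %s"%(z,k.sum(),np.median(L[k]),np.percentile(H[k]@nx-face,[0,10,50,100])))
# table top edge 
r=outline_of("scene","hook_nose")
d=np.load("scene0.npy")
for l in("hook_nose","gate","hook"):
  for q in outline_of("scene",l):
    print(l,q["p"],q["location"],q["pixels"].sum())
E
```

```text
top 1210 1084 [ 0.6664 -0.0238  0.1925] n [ 0.9981 -0.0615  0.0047] yaw -0.06149529965217041
face 0.6667286180545595 lateral 1-99% [-0.0583  0.0223  0.0896] mid 0.015635459394249714
hook pts: lateral [0.0075 0.0131 0.0159 0.018  0.0223] x-face [-0.06   -0.0583 -0.0394] z [0.2119 0.2163 0.2753 0.2882 0.2898]
0.212 n6 lat 0.0176  x-face [-0.0448 -0.0434 -0.0347 -0.0307]
0.218 n12 lat 0.0173  x-face [-0.0509 -0.0469 -0.0308 -0.0216]
0.224 n7 lat 0.0153  x-face [-0.0518 -0.0372 -0.0245 -0.0217]
0.230 n3 lat 0.0163  x-face [-0.0215 -0.0214 -0.0209 -0.0206]
0.236 n4 lat 0.0152  x-face [-0.0601 -0.06   -0.0571 -0.0197]
0.242 n10 lat 0.0158  x-face [-0.0605 -0.0586 -0.0545 -0.0214]
0.248 n2 lat 0.0188  x-face [-0.0203 -0.02   -0.0189 -0.0174]
0.254 n2 lat 0.0184  x-face [-0.0213 -0.0209 -0.0191 -0.0169]
0.260 n9 lat 0.0180  x-face [-0.055  -0.0547 -0.0168 -0.0124]
0.266 n6 lat 0.0189  x-face [-0.0172 -0.0172 -0.0144 -0.0122]
0.272 n3 lat 0.0170  x-face [-0.057  -0.056  -0.0517 -0.0157]
0.278 n13 lat 0.0156  x-face [-0.0582 -0.0575 -0.0542 -0.0173]
0.284 n39 lat 0.0149  x-face [-0.0591 -0.056
[... 628 characters left out ...]
.0374 -0.0194]
0.236 n12 lat 0.0108  x-face [-0.0631 -0.061  -0.0534 -0.0157]
0.242 n9 lat 0.0109  x-face [-0.0589 -0.0551 -0.0204 -0.0164]
0.248 n6 lat 0.0104  x-face [-0.0551 -0.0544 -0.0361 -0.0162]
0.254 n9 lat 0.0123  x-face [-0.0542 -0.0537 -0.0195 -0.0129]
0.260 n10 lat 0.0102  x-face [-0.0549 -0.0549 -0.0166 -0.012 ]
0.266 n4 lat 0.0124  x-face [-0.0546 -0.0545 -0.0377 -0.0187]
0.272 n8 lat 0.0118  x-face [-0.0575 -0.0565 -0.0205 -0.0144]
0.278 n18 lat 0.0100  x-face [-0.0592 -0.0573 -0.0485 -0.0211]
0.284 n25 lat 0.0117  x-face [-0.0608 -0.0575 -0.0508 -0.024 ]
0.290 n8 lat 0.0128  x-face [-0.0539 -0.0528 -0.0469 -0.0317]
hook_nose 0.55 [372.3, 197.7] 122
hook 0.71 [373.5, 193.2] 68
```

```bash
python3 - <<'E'
from h import *
a=cv2.imread("pics/top0.png");b=cv2.imread("pics/scene0.png")
A=cv2.resize(a[205:265,225:310],None,fx=7,fy=7,interpolation=2);B=cv2.resize(b[180:235,355:410],None,fx=7,fy=7,interpolation=2)
h=max(A.shape[0],B.shape[0]);s=1
f=lambda x:cv2.copyMakeBorder(x,0,h-x.shape[0],0,0,cv2.BORDER_CONSTANT)
cv2.imwrite("pics/c.png",cv2.resize(np.hstack([f(A),f(B)]),None,fx=.8,fy=.8))
E
```

```text
(no output)
```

View pics/c.png

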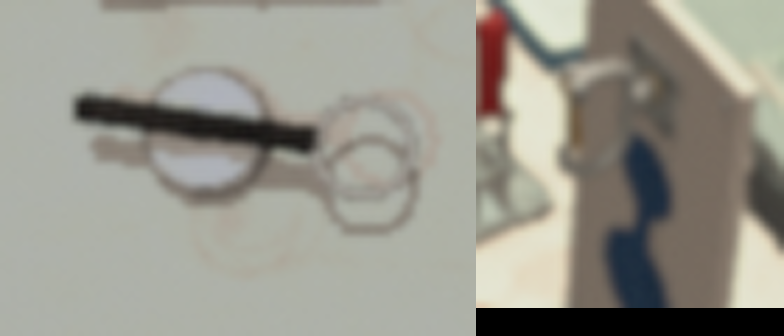

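The crop confirms the target. The wrench at (260,228) has a bar about 120 mm long, 60 mm up, and a white cup, so it is the larger one. The other measures about 84 mm and stands lower. The hook's nose points to −x, with its brass gate at scene pixel (369,196).

```bash
cat >> h.py <<'E'
def go(ws,pose=None):
    o=get_obs();p=np.array(o["eef_pos"]);R=np.array(o["ee_rot"]);a=np.arctan2(R[1,0],R[0,0])
    X=np.array([np.cos(a),np.sin(a),0]);Y=np.array([X[1],-X[0],0])
    print("now",p,"ang",np.degrees(a),"q",o["qpos"],"F",o["ft_force"])
    for w in ws:
        d=np.array(w[:3])-p;s=-(np.radians(w[3])-a);s=(s+np.pi)%(2*np.pi)-np.pi
        print(w,"->",np.round([d@X*100,d@Y*100,-d[2]*100,s],3))
E
python3 - <<'E'
from h import *
np.set_printoptions(precision=4,suppress=True)
go([(.40,-.25,.32,20),(.46,0,.32,50),(.4955,.313,.15,82.4)])
E
```

```text
now [ 0.196  -0.5405  0.2313] ang 19.925200696620813 q [ 1.1813  0.7065 -0.0276  1.4846  0.022   0.9509 -0.0755] F [-0.0914 -0.2572 -0.2386]
(0.4, -0.25, 0.32, 20) -> [ 29.082 -20.36   -8.873  -0.001]
(0.46, 0, 0.32, 50) -> [ 43.243 -41.818  -8.873  -0.525]
(0.4955, 0.313, 0.15, 82.4) -> [ 57.247 -70.035   8.127  -1.09 ]
```

>>> drive_tool(moves=[[5,-2,-4,0],[9,-4,-8,0],[12,-7,-9,0],[15,-10,-9,0],[18,-13,-9,0],[22,-16,-9,0],[25,-18,-9,0],[29,-20,-9,0]], hand=-1)

```text
time_s: 1.27
eef_pos: [0.3726, -0.2874, 0.3212]
ee_rot: [[0.94, 0.34, 0.001], [0.34, -0.94, -0.0], [0.0, 0.001, -1.0]]
ft_force: [1.5, 0.7, 0.7]
opening: 0.997
gripper_force: 0.0
```

```bash
python3 - <<'E'
from h import *
np.set_printoptions(precision=4,suppress=True)
go([(.46,0,.32,50),(.49,.15,.25,70),(.4955,.313,.15,82.4)])
E
```

```text
now [ 0.3726 -0.2874  0.3212] ang 19.903329555949764 q [ 0.6009  0.4426 -0.0192  1.6851  0.0097  1.0133 -0.645 ] F [1.5137 0.6923 0.7262]
(0.46, 0, 0.32, 50) -> [ 18.005 -24.05    0.121  -0.525]
(0.49, 0.15, 0.25, 70) -> [ 25.932 -37.132   7.121  -0.874]
(0.4955, 0.313, 0.15, 82.4) -> [ 31.999 -52.271  17.121  -1.091]
```

>>> drive_tool(moves=[[2,-3,0,-0.07],[4,-6,0,-0.15],[6,-10,0,-0.25],[8,-13,0,-0.35],[11,-17,0,-0.45],[14,-21,0,-0.55],[16,-25,2,-0.65],[18,-28,4,-0.75]])

```text
time_s: 1.93
eef_pos: [0.4423, 0.0182, 0.2906]
ee_rot: [[0.451, 0.893, 0.003], [0.893, -0.451, 0.001], [0.002, 0.002, -1.0]]
ft_force: [1.3, -0.7, 0.2]
opening: 1.0
gripper_force: 0.0
```

>>> drive_tool(moves=[[0,0,0,0],[0,0,0,0],[0,0,0,0],[0,0,0,0],[0,0,0,0],[0,0,0,0],[0,0,0,0],[0,0,0,0]])

```text
time_s: 2.6
eef_pos: [0.4419, 0.0155, 0.2901]
ee_rot: [[0.456, 0.89, 0.0], [0.89, -0.456, 0.0], [0.0, 0.0, -1.0]]
ft_force: [-1.1, 0.3, -1.0]
opening: 1.002
gripper_force: 0.0
```

```bash
python3 - <<'E'
from h import *
np.set_printoptions(precision=4,suppress=True)
go([(.4955,.313,.20,82.4),(.4955,.313,.13,82.4)])
E
```

```text
now [0.4419 0.0155 0.2901] ang 62.86023645405655 q [ 0.0584  0.4399 -0.2616  1.8309  0.1424  0.8888 -0.743 ] F [-1.0644  0.3482 -1.0303]
(0.4955, 0.313, 0.2, 82.4) -> [28.918 -8.8    9.012 -0.341]
(0.4955, 0.313, 0.13, 82.4) -> [28.918 -8.8   16.012 -0.341]
```

>>> drive_tool(moves=[[4,-1,1,-0.05],[8,-2,3,-0.1],[12,-3.5,5,-0.2],[16,-5,7,-0.3],[20,-6,9,-0.34],[24,-7.3,11,-0.34],[28,-8.5,13,-0.34],[28.9,-8.8,15,-0.34]])

```text
time_s: 3.27
eef_pos: [0.4947, 0.3111, 0.1449]
ee_rot: [[0.132, 0.991, 0.002], [0.991, -0.132, 0.002], [0.002, 0.002, -1.0]]
ft_force: [0.5, 0.2, 0.4]
opening: 0.997
gripper_force: 0.0
```

>>> drive_tool(moves=[[0,0,0,0],[0,0,0,0],[0,0,0,0],[0,0,0,0],[0,0,0,0],[0,0,0,0],[0,0,0,0],[0,0,0,0]])

```text
time_s: 3.93
eef_pos: [0.4945, 0.3078, 0.1451]
ee_rot: [[0.133, 0.991, 0.0], [0.991, -0.133, 0.0], [0.0, 0.0, -1.0]]
ft_force: [-0.2, 0.5, -0.2]
opening: 0.999
gripper_force: 0.0
```

```bash
python3 - <<'E'
from h import *
np.set_printoptions(precision=4,suppress=True)
go([(.4955,.313,.10,82.4),(.4955,.313,.041,82.4)])
im,d=camera("scene");b=im[150:260,240:350];cv2.imwrite("pics/d.png",cv2.resize(b,None,fx=5,fy=5,interpolation=2))
E
```

```text
now [0.4945 0.3078 0.1451] ang 82.35322164320425 q [-0.4788  0.8341 -0.2671  1.5576  0.2796  0.7872 -0.9939] F [-0.2195  0.5275 -0.1683]
(0.4955, 0.313, 0.1, 82.4) -> [ 0.528  0.034  4.51  -0.001]
(0.4955, 0.313, 0.041, 82.4) -> [ 0.528  0.034 10.41  -0.001]
```

View pics/d.png

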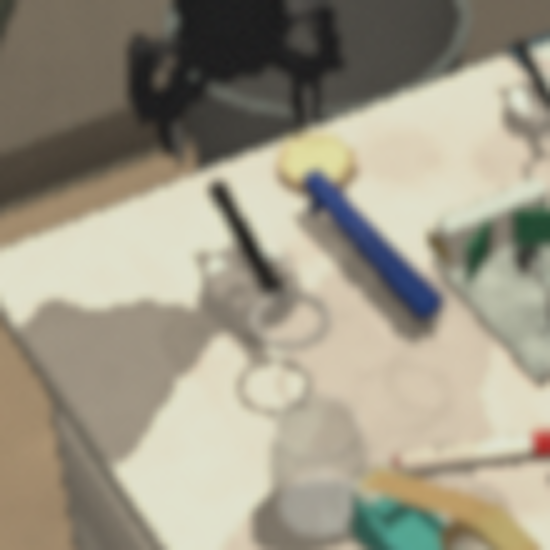

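The scene view shows the open gripper at about (285,170) and the unobstructed wrench bar from (283,187) to (295,207), with the ring at (298,214). I'll cross-check the bar position from this camera.

```bash
python3 - <<'E'
from h import *
np.set_printoptions(precision=4,suppress=True)
im,d=camera("scene")
P=np.zeros((400,640,3));P[d>0]=pts("scene",d,d>0)
m=(P[...,0]>.44)&(P[...,0]<.56)&(P[...,1]>.2)&(P[...,1]<.4)&(P[...,2]<.09)&(P[...,2]>.045)
B=P[m&(im.max(2)<70)];c=B[:,:2].mean(0);v=np.linalg.svd(B[:,:2]-c)[2][0];t=(B[:,:2]-c)@v
print(len(B),B.mean(0),v,np.ptp(t),c+v*(t.max()+t.min())/2)
C=P[m&(im.max(2)>=70)];print(C[C[:,1]<.26].mean(0),np.ptp(C[C[:,1]<.26],axis=0))
E
```

```text
39 [0.4886 0.298  0.0672] [-0.1356 -0.9908] 0.10754122673963995 [0.4897 0.3058]
[0.4797 0.2298 0.0608] [0.0531 0.0594 0.0178]
```

>>> drive_tool(moves=[[0.2,-0.15,3,0],[0.2,-0.15,5,0],[0.2,-0.15,7,0],[0.2,-0.15,8.5,0],[0.2,-0.15,9.5,0],[0.2,-0.15,10.4,0],[0.2,-0.15,10.4,0],[0.2,-0.15,10.4,0]])

```text
time_s: 4.7
eef_pos: [0.4932, 0.3103, 0.0411]
ee_rot: [[0.133, 0.991, 0.0], [0.991, -0.133, 0.0], [0.0, 0.0, -1.0]]
ft_force: [0.6, 0.4, -0.3]
opening: 1.0
gripper_force: 0.0
```

>>> drive_tool(moves=[[0,0,0,0],[0,0,0,0],[0,0,0,0],[0,0,0,0],[0,0,0,0],[0,0,0,0],[0,0,0,0],[0,0,0,0]], hand=1, newtons=60)

```text
time_s: 5.37
eef_pos: [0.4932, 0.3104, 0.0411]
ee_rot: [[0.133, 0.991, 0.0], [0.991, -0.133, 0.0], [0.0, 0.0, -1.0]]
ft_force: [-0.4, -0.3, 6.4]
opening: 0.17
gripper_force: 58.6
```

>>> drive_tool(moves=[[0,0,0,0],[0,0,0,0],[0,0,0,0],[0,0,0,0],[0,0,0,0],[0,0,0,0],[0,0,0,0],[0,0,0,0]])

```text
time_s: 6.03
eef_pos: [0.4932, 0.3104, 0.0411]
ee_rot: [[0.133, 0.991, 0.0], [0.991, -0.133, 0.0], [0.0, 0.0, -1.0]]
ft_force: [-1.0, -0.4, 5.7]
opening: 0.174
gripper_force: 58.6
```

>>> drive_tool(moves=[[0,0,-1,0],[0,0,-3,0],[0,0,-6,0],[0,0,-9.5,0],[0,0,-13,-0.05],[-1,0,-16,-0.1],[-3,0,-19,-0.2],[-6,0,-19.3,-0.3]])

```text
time_s: 6.7
eef_pos: [0.4856, 0.2526, 0.2387]
ee_rot: [[-0.173, 0.985, 0.006], [0.985, 0.173, 0.004], [0.003, 0.006, -1.0]]
ft_force: [2.3, -0.0, -1.9]
opening: 0.166
gripper_force: 59.0
```

```bash
python3 - <<'E'
from h import *
np.set_printoptions(precision=4,suppress=True)
go([(.4549,-.0148,.234,176.5)])
E
```

```text
now [0.4856 0.2526 0.2387] ang 99.97101177333144 q [-0.3229  0.6729 -0.4077  1.5767  0.3091  0.9494 -0.6567] F [ 2.2911 -0.0477 -1.8937]
(0.4549, -0.0148, 0.234, 176.5) -> [-25.806  -7.652   0.471  -1.336]
```

>>> drive_tool(moves=[[-3,-1,0,-0.12],[-6,-2,0,-0.24],[-9,-2.7,0,-0.36],[-12,-3.5,0,-0.48],[-15,-4.4,0.2,-0.6],[-18,-5.3,0.3,-0.72],[-21,-6.2,0.4,-0.84],[-24,-7,0.5,-0.96]])

```text
time_s: 7.37
eef_pos: [0.4553, 0.0008, 0.2293]
ee_rot: [[-0.906, 0.424, 0.0], [0.424, 0.906, -0.001], [-0.001, -0.001, -1.0]]
ft_force: [0.6, -0.3, -1.9]
opening: 0.169
gripper_force: 59.0
```

>>> drive_tool(moves=[[0,0,0,-0.12],[0,0,0,-0.24],[0,0,0,-0.37],[0,0,0,-0.37],[0,0,0,-0.37],[0,0,0,-0.37],[0,0,0,-0.37],[0,0,0,-0.37]])

```text
time_s: 8.03
eef_pos: [0.456, 0.0026, 0.2289]
ee_rot: [[-0.997, 0.075, 0.0], [0.075, 0.997, -0.0], [-0.0, -0.0, -1.0]]
ft_force: [0.5, -0.8, -2.3]
opening: 0.169
gripper_force: 59.0
```

```bash
python3 - <<'E'
from h import *
np.set_printoptions(precision=4,suppress=True)
go([(.4549,-.0148,.234,176.5)])
for c in("scene","top"):
    im,d=camera(c);cv2.imwrite(f"pics/{c}1.png",im);np.save(c+"1.npy",d)
a=cv2.imread("pics/top1.png");b=cv2.imread("pics/scene1.png")
A=cv2.resize(a[120:230,330:440],None,fx=3.6,fy=3.6,interpolation=2);B=cv2.resize(b[150:260,320:430],None,fx=3.6,fy=3.6,interpolation=2)
cv2.imwrite("pics/e.png",np.hstack([A,B]))
E
```

```text
now [0.456  0.0026 0.2289] ang 175.67111516052657 q [ 0.4043  0.6441 -0.8454  1.8868  0.6152  0.8929  0.7485] F [ 0.4942 -0.7531 -2.3445]
(0.4549, -0.0148, 0.234, 176.5) -> [-0.024 -1.739 -0.512 -0.014]
```

View pics/e.png

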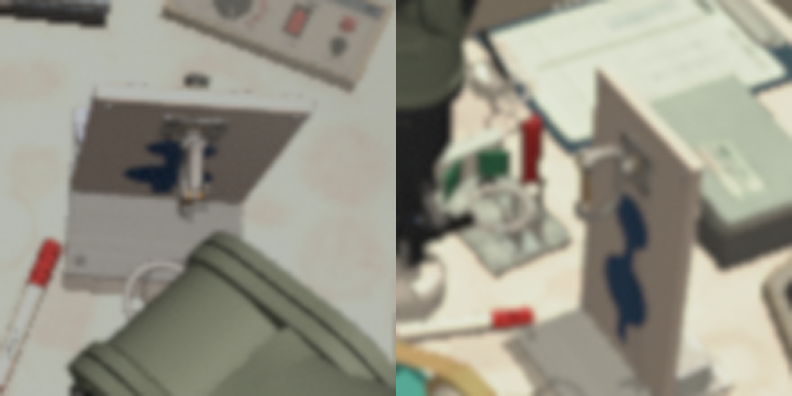

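Both views show the ring held level in front of the hook: top (374,200) and scene (350,208), with the hook's nose at top (383,177). It still has to shift towards −y. I'll measure the ring against the hook in the same pictures.

```bash
python3 - <<'E'
from h import *
np.set_printoptions(precision=4,suppress=True)
o=get_obs();t=np.array(o["eef_pos"]);R=np.array(o["ee_rot"]);w=-R[:,0]
ctr=t+w*.089+[0,0,.0189];print("ring pred",ctr,"tip",t+w*.114+[0,0,.0189])
nx=np.array([np.cos(-.061),np.sin(-.061),0]);ny=np.array([-nx[1],nx[0],0])
from scipy.optimize import least_squares
for c in("top","scene"):
    d=np.load(c+"1.npy");Q=np.zeros((400,640,3));Q[d>0]=pts(c,d,d>0)
    m=(d>0)&(np.linalg.norm(Q[...,:2]-ctr[:2],axis=2)<.045)&(np.abs(Q[...,2]-ctr[2]-.002)<.012)&((Q-ctr)@w>-.012)
    B=Q[m]
    f=least_squares(lambda p:np.hypot(B[:,0]-p[0],B[:,1]-p[1])-.025,ctr[:2],loss="soft_l1",f_scale=.003)
    print(c,len(B),"ring fit",f.x,"z",np.median(B[:,2]),"resid",np.abs(f.fun).mean(),"bias",f.x-ctr[:2])
    # hook
    m=(d>0)&(Q[...,2]>.205)&(Q[...,2]<.298)&(Q@nx>.595)&(Q@nx<.645)&(np.abs(Q@ny-.013)<.03)
    H=Q[m];print(" hook lat",np.median(H@ny),"front 3%",np.percentile(H[H[:,2]<.25]@nx,[2,6,10]),"top z",np.percentile(H[:,2],[95,98]),"n",len(H), "ring: nx,ny",np.r_[f.x,0]@nx,np.r_[f.x,0]@ny)
print("TCP ring nx,ny",ctr@nx,ctr@ny)
E
```

```text
ring pred [ 0.5447 -0.0041  0.2477] tip [ 0.5696 -0.006   0.2477]
top 61 ring fit [ 0.5429 -0.0036] z 0.24987219481810619 resid 0.001514286864365957 bias [-0.0018  0.0005]
 hook lat 0.015199642518056389 front 3% [0.6072 0.6078 0.6087] top z [0.2882 0.2893] n 101 ring: nx,ny 0.5420962650935879 0.02950631981871426
scene 49 ring fit [ 0.5386 -0.0059] z 0.2482597842098293 resid 0.001884548658207356 bias [-0.0061 -0.0018]
 hook lat 0.011242939360760828 front 3% [0.6025 0.6029 0.604 ] top z [0.287  0.2888] n 134 ring: nx,ny 0.5379621777991918 0.02694088723435679
TCP ring nx,ny 0.5439525012414144 0.029099961521699302
```

```bash
cat >> h.py <<'E'
NX=np.array([np.cos(-.061),np.sin(-.061),0]);NY=np.array([-NX[1],NX[0],0]);HO=.632
def st(n=4):
    F=[]
    for i in range(n):
        camera("top");o=get_obs();F.append(o["ft_force"])
    t=np.array(o["eef_pos"]);F=np.mean(F,0);R=np.array(o["ee_rot"]);tip=t-R[:,0]*.114
    print("t %.2f tip: nx-HO %.1f mm lat %.1f z %.1f mm | F nx %.2f ny %.2f z %.2f"%(o["time_s"],(tip@NX-HO)*1e3,(tip@NY-.014)*1e3,(t[2]+.0189-.215)*1e3,F@NX,F@NY,F[2]),"torque",np.round(o["wrist_torque"],2))
E
python3 - <<'E'
from h import *
st()
go([(.4680,-.0146,.230,176.5)])
E
```

```text
t 8.33 tip: nx-HO -63.0 mm lat 14.8 z 32.7 mm | F nx 0.27 ny -0.07 z -1.88 torque [ 0.01 -0.01  0.05]
now [0.45598397 0.00249645 0.22876544] ang 175.75887647597398 q [ 0.40491363  0.64458999 -0.84615796  1.88685626  0.6156443   0.89301292
  0.7498054 ] F [ 0.3189404   0.01827636 -2.49287699]
(0.468, -0.0146, 0.23, 176.5) -> [-1.325 -1.616 -0.123 -0.013]
```

>>> drive_tool(moves=[[-0.3,-0.4,-0.1,-0.01],[-0.6,-0.8,-0.1,-0.01],[-1,-1.2,-0.1,-0.01],[-1.3,-1.6,-0.1,-0.01],[-1.3,-1.6,-0.1,-0.01],[-1.3,-1.6,-0.1,-0.01],[-1.3,-1.6,-0.1,-0.01],[-1.3,-1.6,-0.1,-0.01]])

```text
time_s: 9.0
eef_pos: [0.4677, -0.0143, 0.2298]
ee_rot: [[-0.998, 0.063, -0.0], [0.063, 0.998, 0.0], [0.0, 0.0, -1.0]]
ft_force: [0.7, 0.3, -2.6]
opening: 0.166
gripper_force: 59.0
```

```bash
python3 - <<'E'
from h import *
st()
im,d=camera("scene");cv2.imwrite("pics/s2.png",im)
o=get_obs();print(np.round(o["eef_pos"],4),np.round(o["ee_rot"],4))
E
```

```text
t 9.20 tip: nx-HO -50.3 mm lat -0.1 z 33.7 mm | F nx 0.37 ny -0.32 z -2.43 torque [-0.03  0.    0.01]
[ 0.4677 -0.0144  0.2298] [[-9.98e-01  6.36e-02  0.00e+00]
 [ 6.36e-02  9.98e-01  1.00e-04]
 [-0.00e+00  1.00e-04 -1.00e+00]]
```

Aligned. I'll advance 26 mm, to just before contact, then continue in small steps.

>>> drive_tool(moves=[[-0.5,0,0,0],[-1,0,0,0],[-1.5,0,0,0],[-2,0,0,0],[-2.3,0,0,0],[-2.6,0,0,0],[-2.6,0,0,0],[-2.6,0,0,0]])

```text
time_s: 9.92
eef_pos: [0.4937, -0.0161, 0.2297]
ee_rot: [[-0.998, 0.064, -0.0], [0.064, 0.998, 0.0], [0.0, 0.0, -1.0]]
ft_force: [-0.5, 1.1, -1.6]
opening: 0.169
gripper_force: 59.0
```

```bash
python3 -c "
from h import *
st()
im,d=camera('scene');cv2.imwrite('pics/f.png',cv2.resize(im[170:235,345:410],None,fx=8,fy=8,interpolation=2))"
```

```text
t 10.12 tip: nx-HO -24.3 mm lat -0.3 z 33.7 mm | F nx -0.15 ny 0.19 z -1.37 torque [-0.03 -0.   -0.02]
```

View pics/f.png

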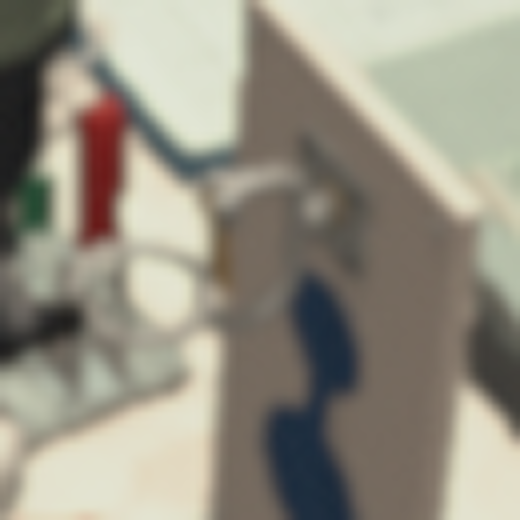

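The ring now stands level just in front of the brass gate, with its tip at about scene (371,206) right at the nose and gate. Next come short advances with force checks.

>>> drive_tool(moves=[[-0.1,0,0,0],[-0.2,0,0,0],[-0.3,0,0,0],[-0.4,0,0,0],[-0.5,0,0,0],[-0.6,0,0,0],[-0.7,0,0,0],[-0.8,0,0,0]])

```text
time_s: 10.83
eef_pos: [0.5018, -0.0167, 0.2297]
ee_rot: [[-0.998, 0.064, -0.0], [0.064, 0.998, 0.0], [0.0, 0.0, -1.0]]
ft_force: [-1.4, -0.5, -2.0]
opening: 0.169
gripper_force: 59.0
```

```bash
python3 -c "
from h import *
st()"
```

```text
t 11.03 tip: nx-HO -16.2 mm lat -0.3 z 33.7 mm | F nx -0.45 ny -0.81 z -2.05 torque [-0.01  0.06 -0.04]
```

>>> drive_tool(moves=[[-0.05,0,0,0],[-0.1,0,0,0],[-0.15,0,0,0],[-0.2,0,0,0],[-0.25,0,0,0],[-0.3,0,0,0],[-0.3,0,0,0],[-0.3,0,0,0]])

```text
time_s: 11.7
eef_pos: [0.5047, -0.0168, 0.2297]
ee_rot: [[-0.998, 0.064, -0.0], [0.064, 0.998, 0.0], [0.0, 0.0, -1.0]]
ft_force: [-0.3, -0.6, -1.4]
opening: 0.172
gripper_force: 59.0
```

```bash
python3 -c "
from h import *
st()"
```

```text
t 11.90 tip: nx-HO -13.2 mm lat -0.4 z 33.7 mm | F nx -1.28 ny 0.05 z -2.27 torque [0.02 0.28 0.01]
```

>>> drive_tool(moves=[[-0.05,0,0,0],[-0.1,0,0,0],[-0.15,0,0,0],[-0.2,0,0,0],[-0.25,0,0,0],[-0.3,0,0,0],[-0.3,0,0,0],[-0.3,0,0,0]])

```text
time_s: 12.57
eef_pos: [0.5077, -0.017, 0.2297]
ee_rot: [[-0.998, 0.064, -0.0], [0.064, 0.998, 0.0], [0.0, 0.0, -1.0]]
ft_force: [-2.6, 0.3, -1.9]
opening: 0.172
gripper_force: 59.0
```

```bash
python3 -c "
from h import *
st()"
```

```text
t 12.77 tip: nx-HO -10.3 mm lat -0.4 z 33.6 mm | F nx -3.38 ny -0.28 z -1.98 torque [0.08 0.7  0.01]
```

>>> drive_tool(moves=[[-0.05,0,0,0],[-0.1,0,0,0],[-0.15,0,0,0],[-0.2,0,0,0],[-0.25,0,0,0],[-0.3,0,0,0],[-0.3,0,0,0],[-0.3,0,0,0]])

```text
time_s: 13.43
eef_pos: [0.5107, -0.0172, 0.2297]
ee_rot: [[-0.998, 0.064, -0.0], [0.064, 0.998, 0.0], [0.0, 0.0, -1.0]]
ft_force: [-3.0, 0.4, -1.6]
opening: 0.163
gripper_force: 59.0
```

```bash
python3 -c "
from h import *
st()"
```

```text
t 13.63 tip: nx-HO -7.2 mm lat -0.4 z 33.7 mm | F nx -4.49 ny 0.49 z -2.21 torque [ 0.06  0.8  -0.01]
```

>>> drive_tool(moves=[[-0.05,0,0,0],[-0.1,0,0,0],[-0.15,0,0,0],[-0.2,0,0,0],[-0.25,0,0,0],[-0.3,0,0,0],[-0.3,0,0,0],[-0.3,0,0,0]])

```text
time_s: 14.3
eef_pos: [0.5137, -0.0174, 0.2297]
ee_rot: [[-0.998, 0.064, -0.0], [0.064, 0.998, 0.0], [0.0, 0.0, -1.0]]
ft_force: [-4.7, 0.5, -0.4]
opening: 0.169
gripper_force: 59.0
```

```bash
python3 -c "
from h import *
st()"
```

```text
t 14.50 tip: nx-HO -4.2 mm lat -0.4 z 33.7 mm | F nx -4.83 ny -0.14 z -1.75 torque [ 0.1   0.94 -0.02]
```

>>> drive_tool(moves=[[-0.05,0,0,0],[-0.1,0,0,0],[-0.15,0,0,0],[-0.2,0,0,0],[-0.2,0,0,0],[-0.2,0,0,0],[-0.2,0,0,0],[-0.2,0,0,0]])

```text
time_s: 15.17
eef_pos: [0.5156, -0.0175, 0.2297]
ee_rot: [[-0.998, 0.064, -0.0], [0.064, 0.998, 0.0], [0.0, 0.0, -1.0]]
ft_force: [-3.9, 0.8, -1.8]
opening: 0.172
gripper_force: 59.1
```

```bash
python3 -c "
from h import *
st()
for c,(r,q) in dict(scene=(165,345),top=(130,345)).items():
    im,d=camera(c);cv2.imwrite('pics/g_'+c+'.png',cv2.resize(im[r:r+70,q:q+70],None,fx=5.6,fy=5.6,interpolation=2))
cv2.imwrite('pics/g.png',np.hstack([cv2.imread('pics/g_top.png'),cv2.imread('pics/g_scene.png')]))"
```

```text
t 15.37 tip: nx-HO -2.3 mm lat -0.4 z 33.6 mm | F nx -4.69 ny 0.30 z -1.53 torque [0.16 0.99 0.01]
```

View pics/g.png

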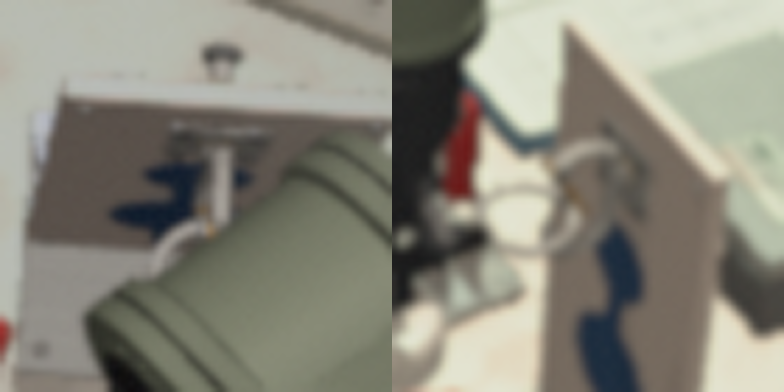

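The top view shows the ring's tip past the nose, pressing the gate inward at about (382,170). In the scene view the gate at (377,201) is tilted inward and the ring passes above the nose. The force is steady at 4.7 N, so the gate isn't at its stop. Lowering now.

>>> drive_tool(moves=[[0,0,0.15,0],[0,0,0.3,0],[0,0,0.45,0],[0,0,0.6,0],[0,0,0.75,0],[0,0,0.9,0],[0,0,0.9,0],[0,0,0.9,0]])

```text
time_s: 16.13
eef_pos: [0.5157, -0.0175, 0.2207]
ee_rot: [[-0.998, 0.064, -0.0], [0.064, 0.998, 0.0], [0.0, 0.0, -1.0]]
ft_force: [-3.3, 0.7, -2.5]
opening: 0.171
gripper_force: 59.1
```

```bash
python3 -c "
from h import *
st()"
```

```text
t 16.33 tip: nx-HO -2.2 mm lat -0.4 z 24.7 mm | F nx -3.64 ny 0.32 z -2.41 torque [0.07 0.79 0.04]
```

>>> drive_tool(moves=[[0,0,0.3,0],[0,0,0.6,0],[0,0,0.9,0],[0,0,1.2,0],[0,0,1.4,0],[0,0,1.6,0],[0,0,1.6,0],[0,0,1.6,0]])

```text
time_s: 17.0
eef_pos: [0.5157, -0.0175, 0.2047]
ee_rot: [[-0.998, 0.064, 0.0], [0.064, 0.998, 0.0], [0.0, 0.0, -1.0]]
ft_force: [-0.0, -0.1, -1.2]
opening: 0.168
gripper_force: 59.0
```

```bash
python3 -c "
from h import *
st()"
```

```text
t 17.20 tip: nx-HO -2.2 mm lat -0.4 z 8.8 mm | F nx -0.04 ny 0.29 z -2.00 torque [-0.03 -0.03 -0.03]
```

Free: 0 N with the gate shut above the ring. I'll move in 10 mm towards the spine, then raise to z ≈ 34.

>>> drive_tool(moves=[[-0.4,0,0,0],[-0.8,0,0,0],[-1,0,0,0],[-1,0,-0.5,0],[-1,0,-1,0],[-1,0,-1.6,0],[-1,0,-2.2,0],[-1,0,-2.5,0]])

```text
time_s: 17.87
eef_pos: [0.5258, -0.0181, 0.2309]
ee_rot: [[-0.998, 0.064, 0.001], [0.064, 0.998, 0.0], [-0.001, 0.0, -1.0]]
ft_force: [-0.5, -0.1, -1.6]
opening: 0.17
gripper_force: 59.0
```

```bash
python3 -c "
from h import *
st()"
```

```text
t 18.07 tip: nx-HO 7.7 mm lat -0.5 z 33.6 mm | F nx -0.24 ny -0.30 z -1.68 torque [ 0.02  0.02 -0.  ]
```

>>> drive_tool(moves=[[0.2,0,0,0],[0.4,0,0,0],[0.6,0,0,0],[0.8,0,0,0],[0.95,0,0,0],[1.1,0,0,0],[1.2,0,0,0],[1.3,0,0,0]])

```text
time_s: 18.73
eef_pos: [0.5127, -0.0174, 0.2298]
ee_rot: [[-0.998, 0.064, 0.0], [0.064, 0.998, 0.0], [-0.0, 0.0, -1.0]]
ft_force: [1.1, 0.0, -2.0]
opening: 0.171
gripper_force: 59.0
```

```bash
python3 -c "
from h import *
st()"
```

```text
t 18.93 tip: nx-HO -5.2 mm lat -0.4 z 33.6 mm | F nx 0.25 ny -0.38 z -2.07 torque [ 0.04 -0.05  0.04]
```

>>> drive_tool(moves=[[0.03,0,0,0],[0.06,0,0,0],[0.09,0,0,0],[0.12,0,0,0],[0.15,0,0,0],[0.15,0,0,0],[0.15,0,0,0],[0.15,0,0,0]])

```text
time_s: 19.6
eef_pos: [0.5112, -0.0173, 0.2297]
ee_rot: [[-0.998, 0.064, -0.0], [0.064, 0.998, 0.0], [0.0, 0.0, -1.0]]
ft_force: [0.8, -1.1, -2.4]
opening: 0.171
gripper_force: 59.1
```

```bash
python3 -c "
from h import *
st(3)"
```

```text
t 19.75 tip: nx-HO -6.7 mm lat -0.4 z 33.6 mm | F nx 0.43 ny -0.17 z -1.81 torque [-0.06 -0.11 -0.02]
```

>>> drive_tool(moves=[[0.02,0,0,0],[0.04,0,0,0],[0.06,0,0,0],[0.08,0,0,0],[0.1,0,0,0],[0.1,0,0,0],[0.1,0,0,0],[0.1,0,0,0]])

```text
time_s: 20.42
eef_pos: [0.5102, -0.0172, 0.2297]
ee_rot: [[-0.998, 0.064, -0.0], [0.064, 0.998, 0.0], [0.0, 0.0, -1.0]]
ft_force: [1.0, -1.4, -1.8]
opening: 0.171
gripper_force: 59.1
```

```bash
python3 -c "
from h import *
st(3)"
```

```text
t 20.57 tip: nx-HO -7.7 mm lat -0.4 z 33.6 mm | F nx 0.76 ny -0.02 z -1.69 torque [-0.07 -0.17 -0.02]
```

>>> drive_tool(moves=[[0.02,0,0,0],[0.04,0,0,0],[0.06,0,0,0],[0.08,0,0,0],[0.1,0,0,0],[0.1,0,0,0],[0.1,0,0,0],[0.1,0,0,0]])

```text
time_s: 21.23
eef_pos: [0.5092, -0.0171, 0.2297]
ee_rot: [[-0.998, 0.064, -0.0], [0.064, 0.998, 0.0], [0.0, 0.0, -1.0]]
ft_force: [1.5, -0.4, -2.8]
opening: 0.171
gripper_force: 59.1
```

```bash
python3 -c "
from h import *
st(3)"
```

```text
t 21.38 tip: nx-HO -8.7 mm lat -0.4 z 33.6 mm | F nx 0.48 ny -0.09 z -1.80 torque [-0.01 -0.07 -0.02]
```

>>> drive_tool(moves=[[0.02,0,0,0],[0.04,0,0,0],[0.06,0,0,0],[0.08,0,0,0],[0.1,0,0,0],[0.1,0,0,0],[0.1,0,0,0],[0.1,0,0,0]])

```text
time_s: 22.05
eef_pos: [0.5082, -0.0171, 0.2297]
ee_rot: [[-0.998, 0.064, -0.0], [0.064, 0.998, 0.0], [0.0, 0.0, -1.0]]
ft_force: [0.9, 0.2, -1.4]
opening: 0.169
gripper_force: 59.1
```

```bash
python3 -c "
from h import *
st(3)"
```

```text
t 22.20 tip: nx-HO -9.7 mm lat -0.4 z 33.6 mm | F nx 0.21 ny -0.08 z -1.64 torque [-0.06 -0.1  -0.05]
```

>>> drive_tool(moves=[[0.01,0,0,0],[0.02,0,0,0],[0.03,0,0,0],[0.04,0,0,0],[0.05,0,0,0],[0.05,0,0,0],[0.05,0,0,0],[0.05,0,0,0]])

```text
time_s: 22.87
eef_pos: [0.5077, -0.017, 0.2298]
ee_rot: [[-0.998, 0.064, -0.0], [0.064, 0.998, 0.0], [0.0, 0.0, -1.0]]
ft_force: [1.1, -0.9, -1.5]
opening: 0.173
gripper_force: 59.1
```

```bash
python3 -c "
from h import *
st(3)"
```

```text
t 23.02 tip: nx-HO -10.2 mm lat -0.4 z 33.6 mm | F nx 1.08 ny -0.11 z -1.86 torque [-0.03 -0.14 -0.03]
```

>>> drive_tool(moves=[[0.01,0,0,0],[0.02,0,0,0],[0.03,0,0,0],[0.04,0,0,0],[0.05,0,0,0],[0.06,0,0,0],[0.07,0,0,0],[0.08,0,0,0]])

```text
time_s: 23.68
eef_pos: [0.5071, -0.0169, 0.2298]
ee_rot: [[-0.998, 0.064, 0.001], [0.064, 0.998, 0.0], [-0.001, 0.0, -1.0]]
ft_force: [5.1, -0.6, -2.7]
opening: 0.17
gripper_force: 59.0
```

```bash
python3 -c "
from h import *
st(3)
im,d=camera('scene');cv2.imwrite('pics/s5.png',cv2.resize(im[165:235,345:415],None,fx=7,fy=7,interpolation=2))
P=pts('scene',d,d>0);lat=P@NY;x=P@NX
m=(abs(lat-.0112)<.02)&(P[:,2]>.268)&(P[:,2]<.298)&(x>.58)&(x<.645)
print('hook top front',np.percentile(x[m],[2,5,10])+.006-HO)
d=np.load('scene0.npy');P=pts('scene',d,d>0);lat=P@NY;x=P@NX
m=(abs(lat-.0112)<.02)&(P[:,2]>.268)&(P[:,2]<.298)&(x>.58)&(x<.645)
print('before',np.percentile(x[m],[2,5,10])+.006-HO)
"
```

```text
t 23.83 tip: nx-HO -10.8 mm lat -0.3 z 33.7 mm | F nx 4.54 ny 0.02 z -1.90 torque [-0.09 -1.04  0.01]
hook top front [-0.02220392 -0.0217984  -0.02124259]
before [-0.02235495 -0.02175411 -0.02058947]
```

View pics/s5.png

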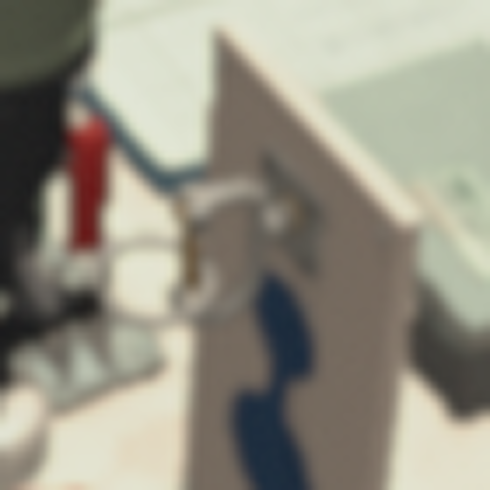

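The shut gate is held inside by the ring at about (372,203) and the hook is at its front stop, with 4.5 N so far. I'll raise the pull slightly towards 7 N.

>>> drive_tool(moves=[[0.01,0,0,0],[0.01,0,0,0],[0.01,0,0,0],[0.01,0,0,0],[0.01,0,0,0],[0.01,0,0,0],[0.01,0,0,0],[0.01,0,0,0]])

```text
time_s: 24.55
eef_pos: [0.507, -0.017, 0.2298]
ee_rot: [[-0.998, 0.064, 0.001], [0.064, 0.998, 0.0], [-0.001, 0.0, -1.0]]
ft_force: [4.8, -0.6, -1.4]
opening: 0.173
gripper_force: 59.0
```

```bash
python3 -c "
from h import *
st(3)"
```

```text
t 24.70 tip: nx-HO -10.9 mm lat -0.3 z 33.7 mm | F nx 5.36 ny 0.02 z -1.80 torque [-0.12 -1.2  -0.05]
```

>>> drive_tool(moves=[[0.01,0,0,0],[0.02,0,0,0],[0.02,0,0,0],[0.02,0,0,0],[0.02,0,0,0],[0.02,0,0,0],[0.02,0,0,0],[0.02,0,0,0]])

```text
time_s: 25.37
eef_pos: [0.507, -0.017, 0.2299]
ee_rot: [[-0.998, 0.064, 0.001], [0.064, 0.998, 0.0], [-0.001, 0.0, -1.0]]
ft_force: [6.4, -0.0, -1.2]
opening: 0.173
gripper_force: 59.0
```

```bash
python3 -c "
from h import *
st(6)"
```

```text
t 25.67 tip: nx-HO -11.0 mm lat -0.3 z 33.8 mm | F nx 6.48 ny -0.29 z -1.54 torque [-0.14 -1.44 -0.  ]
```

>>> drive_tool(moves=[[0.01,0,0,0],[0.01,0,0,0],[0.01,0,0,0],[0.01,0,0,0],[0.01,0,0,0],[0.01,0,0,0],[0.01,0,0,0],[0.01,0,0,0]])

```text
time_s: 26.33
eef_pos: [0.5069, -0.0169, 0.2299]
ee_rot: [[-0.998, 0.064, 0.001], [0.064, 0.998, 0.0], [-0.001, 0.0, -1.0]]
ft_force: [7.4, -0.8, -1.9]
opening: 0.166
gripper_force: 59.0
```

```bash
python3 -c "
from h import *
st(8)"
```

```text
t 26.73 tip: nx-HO -11.0 mm lat -0.3 z 33.8 mm | F nx 6.91 ny -0.19 z -1.41 torque [-0.14 -1.49  0.03]
```

The gate held about 7 N for more than a second. Next I ease off inward, let the ring down to z ≈ 5, and ease the grip.

>>> drive_tool(moves=[[-0.3,0,0,0],[-0.6,0,0,0],[-0.8,0,0,0],[-0.8,0,0.6,0],[-0.8,0,1.2,0],[-0.8,0,1.8,0],[-0.8,0,2.4,0],[-0.8,0,2.9,0]])

```text
time_s: 27.4
eef_pos: [0.5142, -0.0175, 0.1998]
ee_rot: [[-0.998, 0.064, -0.001], [0.064, 0.998, 0.0], [0.001, 0.0, -1.0]]
ft_force: [-0.0, 0.5, -2.5]
opening: 0.172
gripper_force: 59.0
```

>>> drive_tool(moves=[[0,0,0,0],[0,0,0,0],[0,0,0,0],[0,0,0,0],[0,0,0,0],[0,0,0,0],[0,0,0,0],[0,0,0,0]], newtons=25)

```text
time_s: 28.07
eef_pos: [0.5145, -0.0175, 0.2008]
ee_rot: [[-0.998, 0.064, 0.0], [0.064, 0.998, 0.0], [-0.0, 0.0, -1.0]]
ft_force: [0.2, -0.1, -1.8]
opening: 0.172
gripper_force: 59.0
```

```bash
python3 -c "
from h import *
st(3)
print(get_obs()['gripper_force'])
for a in (5,10,15,20,25,30,34,38,42):
    r=np.radians(a);print(a,'dx %.2f dz %.2f'%(-11.4*(1-np.cos(r)),11.4*np.sin(r)))"
```

```text
t 28.22 tip: nx-HO -3.4 mm lat -0.4 z 4.7 mm | F nx -0.01 ny -0.05 z -2.19 torque [ 0.02 -0.05 -0.06]
59.02114111930132
5 dx -0.04 dz 0.99
10 dx -0.17 dz 1.98
15 dx -0.39 dz 2.95
20 dx -0.69 dz 3.90
25 dx -1.07 dz 4.82
30 dx -1.53 dz 5.70
34 dx -1.95 dz 6.37
38 dx -2.42 dz 7.02
42 dx -2.93 dz 7.63
```

>>> drive_tool(moves=[[0,0,0,0],[0,0,0,0],[0,0,0.3,0],[0,0,0.6,0],[-0.05,0,1,0],[-0.1,0,1.4,0],[-0.1,0,1.7,0],[-0.17,0,2,0]], hand=1, newtons=25)

```text
time_s: 28.88
eef_pos: [0.5162, -0.0175, 0.1804]
ee_rot: [[-0.998, 0.064, -0.0], [0.064, 0.998, 0.0], [0.0, 0.0, -1.0]]
ft_force: [0.3, -0.5, -0.4]
opening: 0.172
gripper_force: 59.4
```

```bash
python3 -c "
from h import *
st(3)
print(get_obs()['gripper_force'])"
```

```text
t 29.03 tip: nx-HO -2.0 mm lat -0.5 z -15.6 mm | F nx 1.06 ny -0.84 z -0.49 torque [-0.1  -0.18 -0.06]
59.11009456962347
```

>>> drive_tool(moves=[[-0.1,0,0.5,0],[-0.2,0,1,0],[-0.35,0,1.45,0],[-0.5,0,1.9,0],[-0.7,0,2.4,0],[-0.9,0,2.8,0],[-0.9,0,2.8,0],[-0.9,0,2.8,0]])

```text
time_s: 29.7
eef_pos: [0.5249, -0.018, 0.1524]
ee_rot: [[-0.998, 0.064, -0.001], [0.064, 0.998, 0.0], [0.001, 0.0, -1.0]]
ft_force: [0.3, 0.8, -0.4]
opening: 0.165
gripper_force: 61.5
```

```bash
python3 -c "
from h import *
st(3)
im,d=camera('scene');cv2.imwrite('pics/i.png',cv2.resize(im[165:265,325:425],None,fx=5.5,fy=5.5,interpolation=2))"
```

```text
t 29.85 tip: nx-HO 6.9 mm lat -0.3 z -43.3 mm | F nx -0.13 ny 0.73 z -0.26 torque [ 0.08 -0.16  0.11]
```

View pics/i.png

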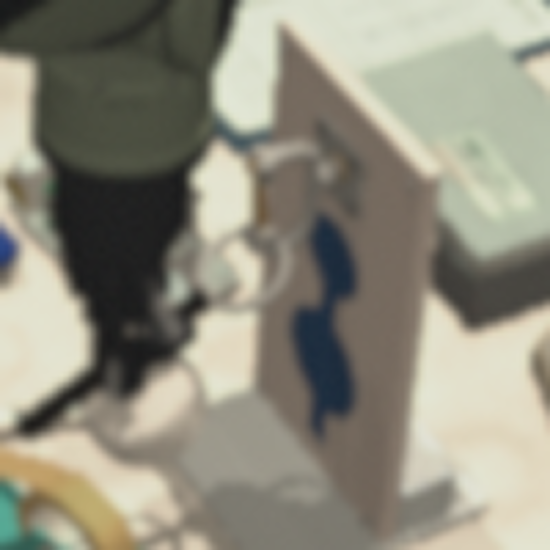

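The scene view shows the wrench tilted about 25°, with its ring tip in the crook at about (375,213) under the shut gate. The wrist is still clear of the hook. I'll tilt it a bit further, then let go.

>>> drive_tool(moves=[[-0.2,0,0.45,0],[-0.45,0,0.9,0],[-0.65,0,1.25,0],[-0.85,0,1.55,0],[-1.1,0,1.9,0],[-1.3,0,2.2,0],[-1.3,0,2.2,0],[-1.3,0,2.2,0]])

```text
time_s: 30.57
eef_pos: [0.5378, -0.019, 0.1304]
ee_rot: [[-0.998, 0.064, -0.001], [0.064, 0.998, 0.0], [0.001, -0.0, -1.0]]
ft_force: [0.3, 0.3, -0.8]
opening: 0.173
gripper_force: 59.7
```

```bash
python3 -c "
from h import *
st(3)"
```

```text
t 30.72 tip: nx-HO 20.0 mm lat -0.5 z -65.4 mm | F nx 0.24 ny 0.73 z -1.35 torque [0.04 0.06 0.04]
```

>>> drive_tool(moves=[[0,0,0,0],[0,0,0,0],[0,0,0,0],[0,0,0,0],[0,0,0,0],[0,0,0,0],[0,0,0,0],[0,0,0,0]], hand=-1)

```text
time_s: 31.38
eef_pos: [0.5381, -0.019, 0.1307]
ee_rot: [[-0.998, 0.064, -0.0], [0.064, 0.998, 0.0], [0.0, 0.0, -1.0]]
ft_force: [0.2, -0.2, -0.3]
opening: 1.001
gripper_force: 0.0
```

>>> drive_tool(moves=[[0.5,0,0,0],[1,0,-0.5,0],[2,0,-1,0],[3,0,-2,0],[5,0,-4,0],[7,0,-7,0],[9,0,-10,0],[11,0,-13,0]])

```text
time_s: 32.05
eef_pos: [0.4266, -0.0117, 0.262]
ee_rot: [[-0.998, 0.063, -0.001], [0.063, 0.998, -0.001], [0.001, -0.001, -1.0]]
ft_force: [0.1, -0.7, 0.6]
opening: 1.001
gripper_force: 0.0
```

```bash
python3 -c "
from h import *
st(2)
im,d=camera('scene');cv2.imwrite('pics/j.png',cv2.resize(im[165:265,325:425],None,fx=5.5,fy=5.5,interpolation=2))"
```

```text
t 32.15 tip: nx-HO -91.2 mm lat 0.2 z 68.3 mm | F nx 0.17 ny 2.44 z 3.59 torque [-0.01  0.04 -0.01]
```

>>> drive_tool(moves=[[0,0,0,0],[0,0,0,0],[0,0,0,0],[0,0,0,0],[0,0,0,0],[0,0,0,0],[0,0,0,0],[0,0,0,0]])

```text
time_s: 32.87
eef_pos: [0.4284, -0.0119, 0.2607]
ee_rot: [[-0.998, 0.064, -0.0], [0.064, 0.998, 0.0], [0.0, 0.0, -1.0]]
ft_force: [0.7, 0.4, -0.7]
opening: 1.0
gripper_force: 0.0
```

>>> drive_tool(moves=[[0,0,0,0],[0,0,0,0],[0,0,0,0],[0,0,0,0],[0,0,0,0],[0,0,0,0],[0,0,0,0],[0,0,0,0]])

```text
time_s: 33.53
eef_pos: [0.4283, -0.012, 0.2607]
ee_rot: [[-0.998, 0.064, -0.0], [0.064, 0.998, 0.0], [0.0, 0.0, -1.0]]
ft_force: [0.2, 0.8, 0.8]
opening: 1.0
gripper_force: 0.0
```

```bash
python3 - <<'E'
from h import *
st(2)
f=[]
for k in range(12):
    im,d=camera('scene');f.append(im.astype(int))
for k in range(1,12): print(np.abs(f[k]-f[k-1])[165:290,325:425].mean().round(2),end=' ')
print(np.abs(f[11]-f[0])[165:290,325:425].mean(), np.abs(f[11]-f[0])[300:400,325:425].mean())
cv2.imwrite('pics/k.png',cv2.resize(im[165:265,325:425],None,fx=5.5,fy=5.5,interpolation=2))
E
```

```text
t 33.63 tip: nx-HO -89.7 mm lat -0.2 z 64.6 mm | F nx 0.12 ny -0.29 z 0.20 torque [-0.01 -0.01  0.03]
0.43 0.45 0.49 0.56 0.58 0.55 0.48 0.44 0.43 0.48 0.48 0.95496 0.4006
```

View pics/k.png

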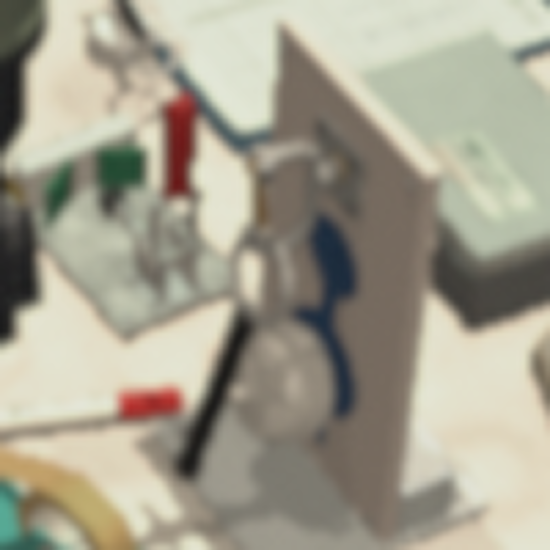

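The scene view shows the wrench hanging in the hook: ring at about (373,215), gate shut at (372,203), bar down to (360,250), cup towards the board. It is still swaying a little, so I'll wait and check that it is still.

>>> drive_tool(moves=[[0,0,0,0],[0,0,0,0],[0,0,0,0],[0,0,0,0],[0,0,0,0],[0,0,0,0],[0,0,0,0],[0,0,0,0]])

```text
time_s: 34.9
eef_pos: [0.4284, -0.0119, 0.2607]
ee_rot: [[-0.998, 0.064, -0.0], [0.064, 0.998, 0.0], [0.0, 0.0, -1.0]]
ft_force: [-0.3, 0.3, -0.2]
opening: 1.001
gripper_force: 0.0
```

>>> drive_tool(moves=[[0,0,0,0],[0,0,0,0],[0,0,0,0],[0,0,0,0],[0,0,0,0],[0,0,0,0],[0,0,0,0],[0,0,0,0]])

```text
time_s: 35.57
eef_pos: [0.4283, -0.012, 0.2608]
ee_rot: [[-0.998, 0.064, -0.0], [0.064, 0.998, 0.0], [0.0, 0.0, -1.0]]
ft_force: [-0.5, 0.0, 0.2]
opening: 1.002
gripper_force: 0.0
```

>>> drive_tool(moves=[[0,0,0,0],[0,0,0,0],[0,0,0,0],[0,0,0,0],[0,0,0,0],[0,0,0,0],[0,0,0,0],[0,0,0,0]])

```text
time_s: 36.23
eef_pos: [0.4283, -0.012, 0.2608]
ee_rot: [[-0.998, 0.064, -0.0], [0.064, 0.998, 0.0], [0.0, 0.0, -1.0]]
ft_force: [-0.2, 0.6, 0.2]
opening: 1.003
gripper_force: 0.0
```

>>> drive_tool(moves=[[0,0,0,0],[0,0,0,0],[0,0,0,0],[0,0,0,0],[0,0,0,0],[0,0,0,0],[0,0,0,0],[0,0,0,0]])

```text
time_s: 36.9
eef_pos: [0.4283, -0.012, 0.2607]
ee_rot: [[-0.998, 0.064, -0.0], [0.064, 0.998, 0.0], [0.0, 0.0, -1.0]]
ft_force: [0.3, -0.5, -0.0]
opening: 0.997
gripper_force: 0.0
```

>>> drive_tool(moves=[[0,0,0,0],[0,0,0,0],[0,0,0,0],[0,0,0,0],[0,0,0,0],[0,0,0,0],[0,0,0,0],[0,0,0,0]])

```text
time_s: 37.57
eef_pos: [0.4283, -0.012, 0.2607]
ee_rot: [[-0.998, 0.064, -0.0], [0.064, 0.998, 0.0], [0.0, 0.0, -1.0]]
ft_force: [-0.2, -0.5, -0.6]
opening: 1.002
gripper_force: 0.0
```

>>> drive_tool(moves=[[0,0,0,0],[0,0,0,0],[0,0,0,0],[0,0,0,0],[0,0,0,0],[0,0,0,0],[0,0,0,0],[0,0,0,0]])

```text
time_s: 38.23
eef_pos: [0.4284, -0.012, 0.2607]
ee_rot: [[-0.998, 0.064, -0.0], [0.064, 0.998, 0.0], [0.0, 0.0, -1.0]]
ft_force: [-1.2, 0.5, 0.5]
opening: 1.0
gripper_force: 0.0
```

```bash
cat > still.py <<'E'
from h import *
f=[]
for k in range(14):
    im,d=camera('scene');f.append(im.astype(int))
g=lambda a,b:[np.abs(a-b)[165:255,355:395].mean().round(2),np.abs(a-b)[300:390,325:365].mean().round(2)]
print([g(f[k],f[0]) for k in (1,3,5,7,9,11,13)],get_obs()["time_s"])
E
python3 still.py
```

```text
[[np.float64(0.37), np.float64(0.37)], [np.float64(0.38), np.float64(0.36)], [np.float64(0.37), np.float64(0.37)], [np.float64(0.38), np.float64(0.38)], [np.float64(0.37), np.float64(0.37)], [np.float64(0.37), np.float64(0.36)], [np.float64(0.37), np.float64(0.38)]] 38.9333
```

The difference between pictures is now only noise, so the wrench hangs still. Handing in.

```bash
python3 -c "
from cell import *
print(close_job())"
```

```text
the job is handed in; nothing more can be done
None
```

The larger cap wrench hangs still by its ring in the snap hook with the gate shut; the gate held a pull of about 7 N for over half a second, and the job was handed in at about 39 s.

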